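# Swing the reading lamp over the book and switch it on

### The arm

A 7-joint arm with a two-finger parallel gripper is mounted at the origin on the work surface. World frame = base frame: x ahead of the robot, y to its left, z up, the work surface at z = 0. Lengths are in m, angles in rad, forces in N, time in s.
With the tool pointing down it reaches from about 0.4 to 0.85 m from the base axis. Payload 4.5 kg.
Tool frame: the origin (TCP) lies midway between the tips of the shut fingers; the grasp point (between the pads) lies 19 mm behind it; z points along the fingers, y is the line along which they close (so a half turn about z gives the same grasp; the last joint's range is limited). The gripper opens to 88 mm and grips with 3 to 60 N. Pads are 18 mm wide; open, the fingers measure 123 mm over their backs; the gripper's body (75 mm by 187 mm) begins 45 mm behind the grasp point.
Start: joints at [1.154, 0.689, -0.195, 1.565, 0.157, 0.902, -0.215], TCP at [0.272, -0.563, 0.239] pointing down, gripper open.
Joint ranges: [-3.01, 3.01], [-0.46, 2.08], [-1.47, 1.51], [0.13, 2.56], [-1, 4.14], [0.04, 2.09], [-2.66, 2.66]. Speed limits (rad/s): [2.57, 2.57, 3.14, 3.14, 3.14, 3.14, 3.14].

### API

Orientations are given as a unit quaternion [x, y, z, w].
In Python, from plant import sensors, eyes, finish_job gives the robot as it stands.
- The arm moves only by the tool send_rows, never from a script. Its argument "rows" is text: rows parted by semicolons, each of 4 numbers parted by spaces: the shift along the tool's x, y, z normalised to -1 to 1, where 1 is 30 cm, then the turn about the tool's z normalised to -1 to 1, where 1 is 2 pi rad. A call has 1 to 10 rows; each row is the pose to reach, as a shift and turn from the pose commanded when the call began, along the tool's axes at that moment, turning the shorter way round; what a row does not reach only later rows make up. A row lasts 1/12 s, in which the tool goes at most 41.7 mm and 7.16 degrees, less where a joint would pass 70% of its speed; a pose out of reach is approached as far as the arm can. A call with a number of a shift or a turn outside -1 to 1 is refused whole. A call with a gripper value outside its range is refused whole. "jaw" is the closure, from -1 (fully open) to 1 (shut), set as the call begins (left out, the last holds). The fingers move at their own pace and stop on an object; "force" is the grip in N (left out, the last holds). Time passes only in rows, so rows that repeat a pose let the fingers close. It gives the time, the measured TCP pose, the force, the opening and the grip force at its end, in the units of the state.
- sensors.get_state(): the state, without advancing time (a new reading comes with each control period).
- eyes.snapshot(name): name is "scene" or "top" or "wrist"; returns (picture, depth): 384x512x3 uint8, red, green, blue; 384x512 float32, m along the optical axis (not along the pixel's ray), 0 where there is no reading.
- eyes.calibration(name): a dict with "fov_y" (degrees; the focal length in pixels is half the picture's height over the tangent of half this angle, whatever the lens; pixels are square), "cx", "cy" (the principal point, pixels), "world_from_camera" (4x4, takes a point from camera to world coordinates). Camera axes: x right, y down, z forward; pixel columns grow to the right and rows downward; lengths in m; the calibration is good to about 2 mm. A picture is of the moment at which its call begins: read the wrist's pose just before it. calibration takes no time and is no camera call; for the wrist camera it gives the pose at the moment of the call.
- finish_job(): hands the job in; it is judged then, once.
The state is a dict: "clock": time; "q": joint angles; "qd": joint speeds; "joint_torque": joint torques, N m; "tool_pos": TCP position; "eef_rot": TCP orientation; "contact_force": force on the tool from outside, world axes, zero at the start; "moment": the same for the moment, N m; "opening": opening from 0.0 (shut) to 1.0 (fully open); "finger_force": force on a finger pad.
Only numpy, scipy, OpenCV 4.12 (cv2) and the standard library are available. Lean on these libraries where they do the work, as an engineer would, in place of code of your own. Each camera call takes 0.05 s, during which the arm holds its last target. There are 200 camera calls.

### The job

With the closed fingertips, push the reading lamp's arm sideways until its round head hangs over the middle of the open book (not the closed orange notebook), then press the white button on top of the lamp's post right down and let it go, leaving the head over the book. Work gently: do not pinch or lift anything, the lamp's foot stays where it stands, and the book and the other things on the table stay where they are.

Things in the scene. Friction and masses are not known exactly. Their poses are not given: they have to be found in the camera images.
- lamp: brass reading lamp, loose on the table, 2.4 kg. Origin: centre of the underside of its round foot (110 mm diameter, 24 mm high); z up along the upright post (18 mm diameter), which is the axis on which the arm swings. A hub 34 mm in diameter at 215 to 245 mm height carries the arm.
- lamp_arm (a joint): swing angle of the lamp's arm about the post, rad, -1.7 to 1.7. At 0 it points along the foot's -x axis; it grows anticlockwise from above. The arm is a level brass bar, 14 mm wide, 16 mm high, its centreline 230 mm above the table, from hub to head. Friction 0.12 N m (about 1 N at 120 mm from the post), light damping; stays where it is left.
- lamp_head (a point): centre of the lamp's round brass head, a flat disc of 80 mm diameter and 20 mm height at the end of the arm, 200 mm from the post's axis and 230 mm above the table (the disc spans 160 to 240 mm from the axis, so the bar is free from 17 to 160 mm).
- switch_top (a point): centre of the top face of the white round push button (28 mm diameter) on top of the lamp's post, 267 mm above the table when not pressed; it moves straight down with the button
- switch (a joint): how far the button is pressed, m: 0 released, 0.006 right down; springs back when released. About 1 N starts it, about 4.5 N holds it right down.
- book: open pocket book lying on the table, 124 x 172 mm and 15 mm high, white pages with grey lines on a blue cover, 0.35 kg, loose. Origin: centre of its underside, z up. It lies on one side of the lamp's arm, its middle within about 12 mm of the circle that the head's centre travels.
- notebook: closed orange notebook with a black band, 124 x 165 mm and 15 mm high, loose, on the other side of the arm. Origin: centre of its underside. Not to be used.
- mug: white ceramic mug, 72 mm diameter at the rim, 85 mm high, loose, on the robot's side of the lamp. Origin: centre of its underside.
- power_strip: white power strip without its cable, 55 x 250 x 35 mm, loose, off to the robot's left. Origin: centre of its underside.
- remote: black remote control, 150 x 44 x 18 mm, loose, off to the robot's right. Origin: centre of its underside.

How it is judged:
On the way, in this order (a step that is already met when the one before it is completed fails the run):
1. the lamp head hangs over the middle of the open book (within 30 mm), at rest (horizontal distance between lamp_head and book below 0.03 m and velocity of joint lamp_arm between -0.05 and 0.05 rad/s), for 0.2 s.
2. the button is pressed at least 4 mm while the head hangs over the book (value of joint switch above 0.004 m and horizontal distance between lamp_head and book below 0.03 m), for 0.05 s.
At the end, for the whole second after the job is handed in: the centre of the lamp head is within 30 mm, horizontally, of the middle of the open book, the arm at rest; the button has been pressed at least 4 mm since and is released; the lamp stands upright within 30 mm of where it stood and the book lies within 30 mm of where it lay (all of step 1 and value of joint switch below 0.0015 m and distance of each of lamp, book from where it was at the start of the episode below 0.03 m and angle between lamp's own z axis and vertical below 0.1 rad); the robot touches nothing.
It fails at once if the button is pressed while the head is not over the book (value of joint switch above 0.003 m and horizontal distance between lamp_head and book above 0.05 m).
It fails at once if the lamp is lifted, shoved more than 30 mm or tipped (distance of lamp from where it was at the start of the episode above 0.03 m or height (world z) of lamp above 0.008 m or angle between lamp's own z axis and vertical above 0.15 rad).
It fails at once if the lamp is pinched or struck hard (over 40 N) (contact force between the fingers and lamp above 40 N).
It fails at once if the lamp is pushed with something other than the fingers (contact force between the arm and lamp above 3 N).
It fails at once if the book or a bystander is moved more than 30 mm or tipped (distance of any of book, notebook, mug, power_strip, remote from where it was at the start of the episode above 0.03 m or angle between mug's own z axis and vertical above 0.4 rad).
It also fails if it takes over 45 s, if anything falls off the work surface, if the arm or the gripper's body presses on something with over 40 N, if the wrist force passes 120 N, or if a joint passes its speed limit or range.

## Working session

There is one attempt and no reset: what is moved stays moved. The work goes in short steps, Python scripts to look and compute and a tool call to move; the robot and the scene stay as the last step left them, time stands still between calls to the robot, and variables do not carry over. Pictures are saved under pics/ and viewed, at most 10 in all, crops included, and the job is handed in when it is done.

Besides the shell and the picture viewer there is one more tool, called after "Emit:" as name(argument=value, ...), one argument or row to a line, values as JSON. send_rows: Moves the arm, as the interface text tells. Scaled input: -1 to 1 covers 30 cm each way for a shift and 2 pi rad each way for a turn. Its arguments: {"type":"object","properties":{"rows":{"type":"string"},"jaw":{"type":"number"},"force":{"type":"number"}},"required":["rows"]}

```bash
mkdir -p pics
cat > h.py <<'E'
import numpy as np,cv2
from plant import sensors,eyes,finish_job
def cal(n):
    c=eyes.calibration(n);return c
def cloud(n):
    p,d=eyes.snapshot(n);c=cal(n);h,w=d.shape
    f=h/2/np.tan(np.radians(c['fov_y'])/2)
    v,u=np.mgrid[:h,:w]
    P=np.stack([(u-c['cx'])/f*d,(v-c['cy'])/f*d,d],-1)
    T=np.array(c['world_from_camera'])
    W=P@T[:3,:3].T+T[:3,3]; W[d<=0]=np.nan
    return p,d,W,c
E
python3 - <<'E'
from h import *
for n in("top","scene"):
    p,d,W,c=cloud(n);cv2.imwrite(f"pics/{n}0.png",p[...,::-1]);np.savez(f"{n}0.npz",p=p,W=W)
    print(n,c['fov_y'],c['cx'],c['cy'],np.round(c['world_from_camera'],3).tolist(),(d>0).mean())
print(sensors.get_state())
E
```

```text
top 47.5052067944283 254.1580753833361 195.45179853987327 [[-0.02, -0.996, 0.091, 0.438], [-1.0, 0.021, 0.016, -0.024], [-0.018, -0.091, -0.996, 1.559], [0.0, 0.0, 0.0, 1.0]] 0.996002197265625
scene 54.10724698430279 258.4906863999652 190.08439371279772 [[-0.559, 0.623, -0.548, 1.215], [0.829, 0.405, -0.385, 0.44], [-0.018, -0.669, -0.743, 1.056], [0.0, 0.0, 0.0, 1.0]] 0.996002197265625
{'clock': 0.1, 'q': array([ 1.15382977,  0.68988014, -0.1945053 ,  1.56621149,  0.15728564,
        0.90253382, -0.2150797 ]), 'qd': array([-0.00080714, -0.00296535,  0.00090442,  0.00015504,  0.00073215,
        0.00061932, -0.00075146]), 'joint_torque': array([-2.73695507e-03, -5.28492343e+01, -1.27161764e+00, -1.53834987e+01,
       -5.25998615e-02,  1.97361907e-03,  7.48627622e-05]), 'tool_pos': array([ 0.27199415, -0.56208527,  0.23800994]), 'eef_rot': array([ 9.74700060e-01,  2.23515359e-01, -2.43722802e-04, -7.85353181e-04]), 'contact_force': array([0.76381251, 0.8580006 , 0.47961996]), 'moment': array([ 0.01995078, -0.0558621 , -0.03962329]), 'finger_force': 0.0, 'opening': 1.0021099416661134}
```

View pics/top0.png

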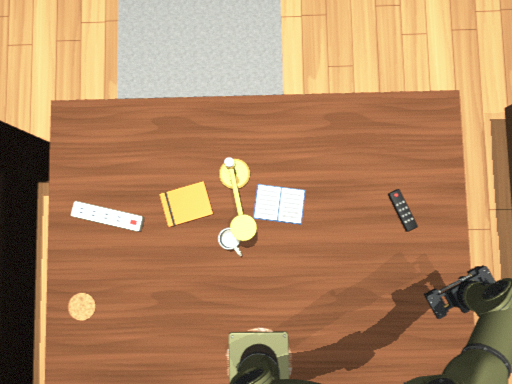

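View pics/scene0.png

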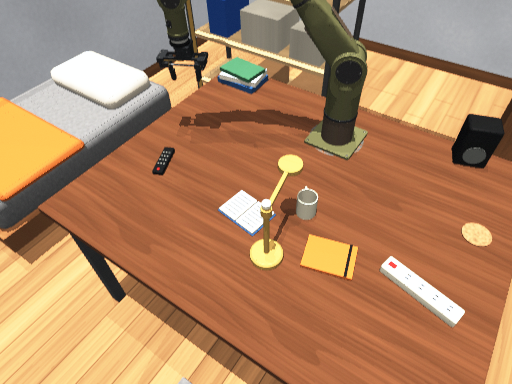

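The top view shows the open book at about (280,204), the head at (243,228), the foot at (235,174) and the button at (230,162). The notebook is at (187,204) and the mug at (229,239). In the scene view the head is at (290,164), the button at (266,206) and the book at (247,212).

```bash
cat >> h.py <<'E'
def ray(n,u,v):
    c=cal(n);f=192/np.tan(np.radians(c['fov_y'])/2);T=np.array(c['world_from_camera'])
    r=T[:3,:3]@np.array([(u-c['cx'])/f,(v-c['cy'])/f,1]);return T[:3,3],r
def plane(n,u,v,z):
    o,r=ray(n,u,v);return o+r*(z-o[2])/r[2]
def tri(a,b):
    (o,r),(p,s)=ray("top",*a),ray("scene",*b)
    A=np.stack([r,-s],1);t,e=np.linalg.lstsq(A,p-o,rcond=None)[0]
    return (o+t*r+p+e*s)/2,np.linalg.norm(o+t*r-p-e*s)
def blob(p,box,cond):
    x0,y0,x1,y1=box;m=np.zeros(p.shape[:2],np.uint8)
    hsv=cv2.cvtColor(p,cv2.COLOR_RGB2HSV);m[y0:y1,x0:x1]=cond(hsv)[y0:y1,x0:x1]
    k,l,s,ce=cv2.connectedComponentsWithStats(m);i=1+np.argmax(s[1:,4])
    ct=cv2.findContours((l==i).astype(np.uint8),cv2.RETR_EXTERNAL,cv2.CHAIN_APPROX_NONE)[0][0]
    return ce[i],cv2.minAreaRect(ct),s[i],l==i
yel=lambda h:(h[...,0]>18)&(h[...,0]<35)&(h[...,1]>90)&(h[...,2]>120)
bk=lambda h:((h[...,0]>90)&(h[...,0]<130)&(h[...,1]>60))|((h[...,1]<60)&(h[...,2]>150))
wh=lambda h:(h[...,1]<60)&(h[...,2]>170)
E
python3 - <<'E'
from h import *
D={n:np.load(n+"0.npz") for n in("top","scene")}
B={}
for n,boxes in dict(top=dict(book=(248,178,312,230),btn=(222,154,238,168)),scene=dict(book=(212,185,276,238),btn=(258,196,274,212))).items():
    p,W=D[n]['p'],D[n]['W']
    for k,b in boxes.items():
        ce,r,s,m=blob(p,b,bk if k=='book' else wh);B[n,k]=r[0]
        print(n,k,ce.round(1),np.round(r[0],1),np.round(r[1],1),r[2],s,np.nanmedian(W[m],0).round(3))
    for k,lo,hi in(("head/arm",.225,.25),("foot",.015,.035),("top",.255,.3)):
        m=(W[...,2]>lo)&(W[...,2]<hi)&(np.hypot(W[...,0]-.5,W[...,1])<.3)&yel(cv2.cvtColor(p,cv2.COLOR_RGB2HSV))
        if k=="top": m=(W[...,2]>lo)&(W[...,2]<hi)&(np.hypot(W[...,0]-.5,W[...,1])<.3)
        q=W[m]
        if len(q): print(n,k,len(q),q.min(0).round(3),q.max(0).round(3),q.mean(0).round(3))
        if k=="head/arm":
            # head: erode away the bar
            e=cv2.morphologyEx(m.astype(np.uint8),cv2.MORPH_OPEN,np.ones((11,11)))>0
            c=cv2.minEnclosingCircle(np.argwhere(e)[:,::-1].astype(np.float32));B[n,'head']=c[0]
            print(n,'head',c,plane(n,*c[0],.24).round(3),W[e].mean(0).round(3))
for k in('book','btn','head'): print(k,tri(B['top',k],B['scene',k]),plane('top',*B['top',k],dict(book=.012,btn=.267,head=.24)[k]))
E
```

```text
top book [278.8 203.6] [278.9 203.6] [49.5 35.1] 7.305759906768799 [ 253  184   53   41 1727] [ 0.548 -0.085  0.016]
top btn [228.7 161.5] [228.5 161.5] [9. 9.] 90.0 [224 157  10  10  78] [0.661 0.073 0.267]
top head/arm 153 [ 0.425 -0.006  0.226] [0.659 0.086 0.249] [0.553 0.044 0.239]
top head ((0.0, 0.0), 0.0) [1.204 0.799 0.24 ] [nan nan nan]
top foot 986 [0.423 0.018 0.015] [0.711 0.298 0.033] [0.576 0.196 0.019]
top top 67 [0.647 0.059 0.259] [0.671 0.083 0.273] [0.659 0.071 0.268]
scene book [245.  211.3] [247.2 207.5] [45.8 39.4] 36.869895935058594 [ 218  190   53   46 1274] [ 0.568 -0.085  0.013]
scene btn [263.9 204. ] [264. 205.] [12. 12.] 90.0 [258 199  13  13 107] [0.658 0.068 0.265]
scene head/arm 588 [ 0.426 -0.003  0.225] [0.678 0.09  0.248] [0.514 0.046 0.238]
scene head ((290.0, 164.5), 11.412812232971191) [0.471 0.039 0.24 ] [0.47  0.038 0.238]
scene foot 965 [0.494 0.019 0.015] [0.717 0.3   0.033] [0.637 0.121 0.02 ]
scene top 81 [0.649 0.061 0.256] [0.674 0.087 0.269] [0.664 0.075 0.264]
book (array([ 0.54691258, -0.08346718,  0.02542667]), np.float64(0.003598459730523849)) [ 0.54885775 -0.08551559  0.012     ]
btn (array([0.66298941, 0.07122086, 0.25776361]), np.float64(0.004378243231867556)) [0.66023155 0.0723852  0.267     ]
head (array([0.92109391, 0.37475514, 0.80070763]), np.float64(0.16809306849102038)) [1.20445257 0.79887736 0.24      ]<stdin>:18: RuntimeWarning: Mean of empty slice.
  ret = um.true_divide(
```

```bash
cat >> h.py <<'E'
from scipy.spatial.transform import Rotation as R
def plan(P,s=None):
    "P: rows x,y,z,yaw(deg of tool y in world) -> rows text from the present pose"
    s=s or sensors.get_state();A=R.from_quat(s['eef_rot']).as_matrix()
    y0=np.degrees(np.arctan2(A[1,1],A[0,1]));print('tcp',s['tool_pos'].round(4),'yaw',y0.round(1),'t',s['clock'],'F',s['contact_force'].round(2))
    for x,y,z,w in P:
        d=A.T@(np.array([x,y,z])-s['tool_pos'])/.3;print(*d.round(3),round(-((w-y0+180)%360-180)/360,4),sep=' ',end='; ')
    print()
E
python3 - <<'E'
from h import *
D={n:np.load(n+"0.npz") for n in("top","scene")}
Hs=[];C={}
for n in D:
    W=D[n]['W'];P=np.array([.661,.072])
    m=(W[...,2]>.222)&(W[...,2]<.25)&(np.hypot(W[...,0]-.5,W[...,1])<.3)
    rr=np.hypot(W[...,0]-P[0],W[...,1]-P[1]);h=m&(rr>.165)&(rr<.26)
    # circle fit of outline, pixels
    c=cv2.fitEllipse(cv2.findContours((m&(rr>.158)).astype(np.uint8),0,1)[0][0]);C[n]=c[0]
    b=W[m&(rr>.03)&(rr<.15)]
    print(n,h.sum(),W[h].mean(0).round(3),c,plane(n,*c[0],.24).round(4),'bar',b.mean(0).round(4),len(b),np.degrees(np.arctan2(*(b.mean(0)[1::-1]-P[::-1]))))
    m=(W[...,2]>.018)&(W[...,2]<.03)&(rr<.062);print('foot',W[m].min(0).round(3),W[m].max(0).round(3))
    m=(W[...,2]>.06)&(W[...,2]<.11)&(rr<.35);print('mug',W[m].min(0).round(3),W[m].max(0).round(3))
    m=(W[...,2]>.008)&(W[...,2]<.018)&(np.hypot(W[...,0]-.55,W[...,1]+.085)<.12);q=W[m][:,:2]
    print('book rect',cv2.minAreaRect((q).astype(np.float32)))
print(tri(C['top'],C['scene']))
plan([(.534,.1,.36,-80),(.534,.1,.222,-80)])
E
```

```text
top 536 [0.463 0.032 0.241] ((243.3291473388672, 227.1045684814453), (25.158203125, 26.021053314208984), 164.31185913085938) [0.4637 0.0325 0.24  ] bar [0.5727 0.0535 0.2388] 185 -168.178625254016
foot [0.607 0.018 0.018] [0.711 0.122 0.03 ]
mug [0.373 0.05  0.06 ] [0.661 0.122 0.094]
book rect ((0.5529537796974182, -0.0844007134437561), (0.20370027422904968, 0.2236728072166443), 16.01648712158203)
scene 388 [0.467 0.039 0.237] ((290.2193298339844, 165.0113983154297), (19.917612075805664, 25.187450408935547), 97.84310150146484) [0.4729 0.0405 0.24  ] bar [0.5728 0.058  0.2349] 172 -170.96991441462532
foot [0.611 0.022 0.018] [0.717 0.128 0.028]
mug [0.381 0.056 0.06 ] [0.672 0.128 0.109]
book rect ((0.551055908203125, -0.08416837453842163), (0.16473136842250824, 0.11998889595270157), 81.09165954589844)
(array([0.46331258, 0.03399028, 0.22876074]), np.float64(0.002285315453345597))
tcp [ 0.272  -0.5621  0.238 ] yaw -64.2 t 0.1 F [0.76 0.86 0.48]
1.748 -1.607 -0.404 0.044; 1.748 -1.606 0.056 0.044;
```

Emit:
send_rows(
  rows="0 0 -0.1; 0 0 -0.2",
  jaw=1,
  force=10,
)

```text
invalid input
```

Emit:
send_rows(
  rows="0 0 -0.1 0; 0 0 -0.2 0; 0.1 -0.09 -0.3 0.01; 0.2 -0.18 -0.4 0.02; 0.3 -0.27 -0.4 0.03; 0.4 -0.36 -0.4 0.04; 0.5 -0.45 -0.4 0.044; 0.6 -0.54 -0.4 0.044; 0.7 -0.63 -0.4 0.044; 0.75 -0.68 -0.4 0.044",
  jaw=1,
  force=10,
)

```text
clock: 0.93
tool_pos: [0.3871, -0.2768, 0.3587]
eef_rot: [0.996, 0.089, 0.0, -0.001]
contact_force: [-0.0, 0.1, 0.1]
opening: 0.266
finger_force: 0.0
```

```bash
python3 -c "
from h import *
plan([(.534,.105,.36,-80)])"
```

```text
tcp [ 0.3871 -0.2768  0.3587] yaw -79.8 t 0.9333 F [-0.02  0.06  0.06]
0.707 -1.166 -0.002 0.0006;
```

Emit:
send_rows(
  rows="0.05 -0.08 0 0; 0.1 -0.18 0 0; 0.16 -0.28 0 0; 0.22 -0.38 0 0; 0.28 -0.48 0 0; 0.34 -0.58 0 0; 0.4 -0.68 0 0; 0.46 -0.78 0 0; 0.52 -0.88 0 0; 0.55 -0.95 0 0",
)

```text
clock: 1.77
tool_pos: [0.4999, 0.0323, 0.3585]
eef_rot: [0.996, 0.089, 0.0, -0.001]
contact_force: [0.6, -0.7, 0.2]
opening: 0.003
finger_force: 0.0
```

```bash
python3 -c "
from h import *
plan([(.534,.105,.36,-80)])"
```

```text
tcp [0.4999 0.0323 0.3585] yaw -79.8 t 1.7667 F [ 0.62 -0.68  0.2 ]
0.155 -0.218 -0.005 0.0005;
```

Emit:
send_rows(
  rows="0.05 -0.07 0 0; 0.1 -0.14 0 0; 0.155 -0.218 0 0; 0.155 -0.218 0 0; 0.155 -0.218 0.1 0; 0.155 -0.218 0.2 0; 0.155 -0.218 0.3 0; 0.155 -0.218 0.4 0; 0.155 -0.218 0.455 0; 0.155 -0.218 0.455 0",
)

```text
clock: 2.6
tool_pos: [0.5306, 0.0996, 0.2185]
eef_rot: [0.996, 0.087, -0.004, 0.001]
contact_force: [0.1, 0.5, 1.4]
opening: -0.001
finger_force: 0.0
```

Run:
```python
from h import *
p,d,W,c=cloud("top");q,_,_,_=cloud("scene")
a=cv2.resize(p[130:260,160:300],None,fx=2.8,fy=2.8);b=cv2.resize(q[110:280,200:360],None,fx=364/170,fy=364/170)
cv2.imwrite("pics/a1.png",np.hstack([a,b[:364]])[...,::-1])
P=np.array([.662,.073])
def arc(phi,r,off):
    t=np.radians(phi);u=np.array([np.cos(t),np.sin(t)]);n=np.array([u[1],-u[0]]);return P+r*u+off*n
plan([(*arc(f,.12,.0245),.222,f-270) for f in (190.7,)])
```

```text
tcp [0.5333 0.1006 0.2221] yaw -80.0 t 2.7 F [ 0.17 -0.6   0.12]
0.006 0.088 0.001 -0.002;
```

View pics/a1.png

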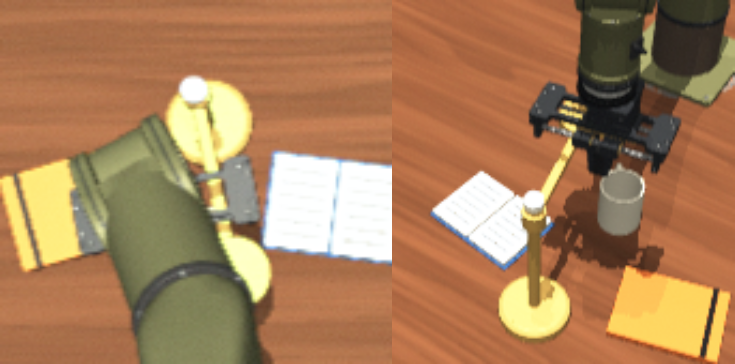

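The crop shows the shut fingers just to the +y side of the bar, with the head, hub and mug all clear. Next I push along the arc.

```bash
cat >> h.py <<'E'
P0=np.array([.662,.073])
def arc(phi,r=.12,off=.0245,z=.222):
    t=np.radians(phi);u=np.array([np.cos(t),np.sin(t)]);n=np.array([u[1],-u[0]]);return (*(P0+r*u+off*n),z,phi-270)
E
python3 -c "
from h import *
plan([arc(f) for f in (182,186,189,192,195,198,201,204,207,210)])"
```

```text
tcp [0.5333 0.1006 0.2221] yaw -80.0 t 2.7 F [ 0.17 -0.6   0.12]
0.022 0.029 0.0 0.0222; 0.013 0.056 0.0 0.0111; 0.008 0.077 0.001 0.0027; 0.004 0.098 0.001 -0.0056; 0.001 0.119 0.001 -0.0139; -0.001 0.14 0.001 -0.0223; -0.002 0.161 0.001 -0.0306; -0.001 0.183 0.001 -0.0389; 0.0 0.204 0.001 -0.0473; 0.003 0.225 0.001 -0.0556;
```

Emit:
send_rows(
  rows="0.01 0.03 0 0; 0.01 0.056 0 0; 0.008 0.077 0 0; 0.004 0.098 0 -0.005; 0 0.119 0 -0.013; 0 0.14 0 -0.022; 0 0.161 0 -0.03; 0 0.183 0 -0.038; 0 0.204 0 -0.047; 0.003 0.225 0 -0.055",
)

```text
clock: 3.53
tool_pos: [0.5467, 0.0338, 0.2232]
eef_rot: [0.966, 0.258, 0.001, -0.0]
contact_force: [-0.7, 1.0, -0.5]
opening: 0.005
finger_force: 0.6
```

```bash
cat >> h.py <<'E'
def head():
    "yellow disc near z .24 from both views by depth, sight of it may be partly hidden"
    for n in("top","scene"):
        p,d,W,c=cloud(n);cv2.imwrite(f"pics/last_{n}.png",p[...,::-1])
        hsv=cv2.cvtColor(p,cv2.COLOR_RGB2HSV);rr=np.hypot(W[...,0]-P0[0],W[...,1]-P0[1])
        m=(W[...,2]>.225)&(W[...,2]<.25)&(rr>.16)&(rr<.26)&(hsv[...,0]>18)&(hsv[...,0]<38)&(hsv[...,1]>40)
        q=W[m]
        if len(q)>20:
            c,_=cv2.minEnclosingCircle(q[:,:2].astype(np.float32)),0
            d=q.mean(0)[:2]-P0;print(n,m.sum(),q.mean(0).round(4),'circle',np.round(c[0],4),round(c[1],4),'phi',np.degrees(np.arctan2(d[1],d[0]))%360)
E
python3 -c "
from h import *
plan([arc(f) for f in (213,216,219,222,224,226)]);head()"
```

```text
tcp [0.5467 0.0338 0.2232] yaw -60.1 t 3.5333 F [-0.68  1.   -0.51]
-0.006 0.018 0.004 -0.0086; -0.008 0.04 0.004 -0.0169; -0.01 0.061 0.004 -0.0253; -0.01 0.082 0.004 -0.0336; -0.01 0.097 0.004 -0.0392; -0.009 0.111 0.004 -0.0447; 
top 37 [ 0.5024 -0.0576  0.2406] circle [ 0.5015 -0.0549] 0.0244 phi 219.28222003063513
scene 36 [ 0.5147 -0.0276  0.2372] circle [ 0.502 -0.027] 0.0353 phi 214.3364053678552
```

Emit:
send_rows(
  rows="-0.006 0.014 0 -0.007; -0.008 0.028 0 -0.013; -0.008 0.042 0 -0.018; -0.008 0.054 0 -0.022; -0.008 0.064 0 -0.025; -0.008 0.068 0 -0.027; -0.008 0.068 0 -0.027; -0.008 0.04 0 -0.027; -0.008 0 0 -0.027; -0.008 -0.1 0 -0.027",
)

```text
clock: 4.47
tool_pos: [0.5299, 0.0572, 0.222]
eef_rot: [0.942, 0.335, 0.0, 0.001]
contact_force: [0.0, 0.7, 0.5]
opening: 0.006
finger_force: 0.0
```

Run:
```python
from h import *
plan([arc(f) for f in (215,220,225,230)]);head()
a=cv2.imread("pics/last_top.png")[130:260,160:320];b=cv2.imread("pics/last_scene.png")[110:280,190:350]
cv2.imwrite("pics/a2.png",np.hstack([cv2.resize(a,(448,364)),cv2.resize(b,(343,364))]))
```

```text
tcp [0.5299 0.0572 0.222 ] yaw -50.8 t 4.4667 F [0.02 0.71 0.53]
-0.018 0.127 0.0 0.0115; -0.027 0.162 0.0 -0.0023; -0.032 0.197 0.0 -0.0162; -0.034 0.232 0.0 -0.0301; 
top 517 [ 0.5064 -0.0565  0.2411] circle [ 0.5057 -0.0535] 0.0412 phi 219.76924962214784
scene 155 [ 0.5225 -0.065   0.2377] circle [ 0.511  -0.0544] 0.0398 phi 224.6795332174135
```

View pics/a2.png

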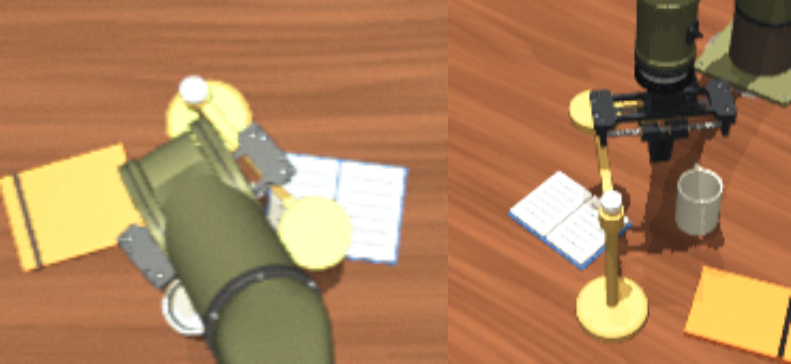

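The crop shows the head at top-crop (315,230), at the book's near-left edge and following the commanded angle (about 219°, target about 234.5°). The book and foot haven't moved.

```bash
python3 -c "
from h import *
plan([arc(f) for f in (212,219,222,225,228,231,233,234.7)])"
```

```text
tcp [0.5263 0.0656 0.2226] yaw -50.0 t 4.5667 F [-0.47  1.   -0.24]
-0.022 0.135 0.001 0.0221; -0.036 0.183 0.001 0.0027; -0.04 0.204 0.001 -0.0056; -0.043 0.225 0.001 -0.014; -0.045 0.247 0.001 -0.0223; -0.046 0.268 0.001 -0.0306; -0.045 0.282 0.001 -0.0362; -0.045 0.294 0.001 -0.0409;
```

Emit:
send_rows(
  rows="-0.01 0.07 0 0; -0.022 0.135 0 0; -0.036 0.183 0 0; -0.04 0.204 0 -0.006; -0.043 0.225 0 -0.014; -0.045 0.247 0 -0.022; -0.046 0.264 0 -0.03; -0.045 0.277 0 -0.036; -0.045 0.287 0 -0.04; -0.045 0.294 0 -0.041",
)

```text
clock: 5.4
tool_pos: [0.5746, -0.0162, 0.2222]
eef_rot: [0.89, 0.457, 0.0, -0.0]
contact_force: [-0.7, 1.8, 0.3]
opening: 0.001
finger_force: 0.6
```

Emit:
send_rows(
  rows="0 0 0 0; 0 0 0 0; 0 -0.03 0 0; 0 -0.08 0 0; 0 -0.15 0 0; 0 -0.15 -0.1 0; 0 -0.15 -0.2 0; 0 -0.15 -0.3 0; 0 -0.15 -0.3 0; 0 -0.15 -0.3 0",
)

```text
clock: 6.23
tool_pos: [0.5386, 0.0096, 0.3138]
eef_rot: [0.89, 0.456, 0.002, 0.001]
contact_force: [-0.6, -1.0, -0.2]
opening: 0.007
finger_force: 0.0
```

Run:
```python
from h import *
head()
from h import cloud
p,d,W,c=cloud("top")
m=(W[...,2]>.008)&(W[...,2]<.02)&(np.hypot(W[...,0]-.55,W[...,1]+.085)<.12);print('book top',m.sum())
a=cv2.imread("pics/last_top.png")[130:260,160:320];b=cv2.imread("pics/last_scene.png")[110:280,190:350]
cv2.imwrite("pics/a3.png",np.hstack([cv2.resize(a,(448,364)),cv2.resize(b,(343,364))]))
plan([(.661,.072,.31,-60),(.661,.072,.27,-60)])
```

```text
top 502 [ 0.5532 -0.0981  0.2412] circle [ 0.5533 -0.096 ] 0.0411 phi 237.5471703489568
scene 379 [ 0.5571 -0.0931  0.2382] circle [ 0.5544 -0.0945] 0.0417 phi 237.73214943802674
book top 313
tcp [0.5371 0.0088 0.3111] yaw -35.7 t 6.3833 F [-0.26 -0.11  0.55]
0.412 0.212 0.002 0.0674; 0.412 0.212 0.136 0.0674;
```

View pics/a3.png

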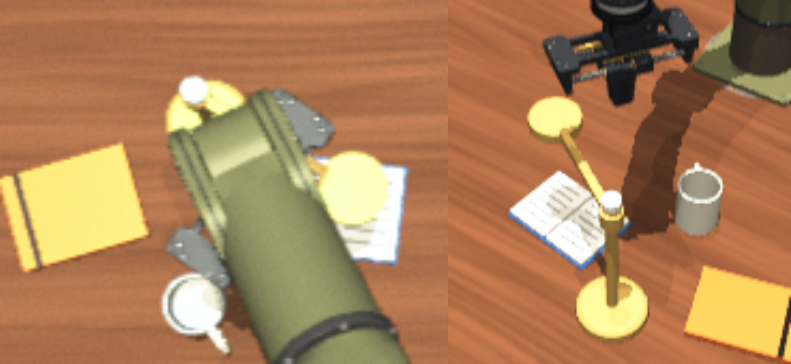

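The head now hangs at about (0.554,-0.095), 11 mm from the middle of the book, and both views agree. The button is in clear sight, so I move above it.

Emit:
send_rows(
  rows="0.05 0.025 0 0.01; 0.12 0.06 0 0.02; 0.2 0.1 0 0.03; 0.28 0.14 0 0.04; 0.35 0.18 0 0.05; 0.4 0.205 0 0.06; 0.412 0.212 0 0.067; 0.412 0.212 0 0.067; 0.412 0.212 0 0.067; 0.412 0.212 0 0.067",
)

```text
clock: 7.22
tool_pos: [0.6612, 0.0716, 0.3113]
eef_rot: [0.965, 0.261, -0.001, 0.0]
contact_force: [-0.5, -0.7, 0.2]
opening: 0.005
finger_force: 0.0
```

```bash
python3 -c "
from h import *
plan([(.661,.072,.27,-60),(.661,.072,.259,-60)])
q=cloud('scene')[0];cv2.imwrite('pics/a4.png',cv2.resize(q[60:260,180:380],(600,600))[...,::-1])"
```

```text
tcp [0.6612 0.0716 0.3113] yaw -59.8 t 7.2167 F [-0.51 -0.7   0.19]
0.0 -0.001 0.138 0.0006; 0.001 -0.001 0.174 0.0006;
```

View pics/a4.png

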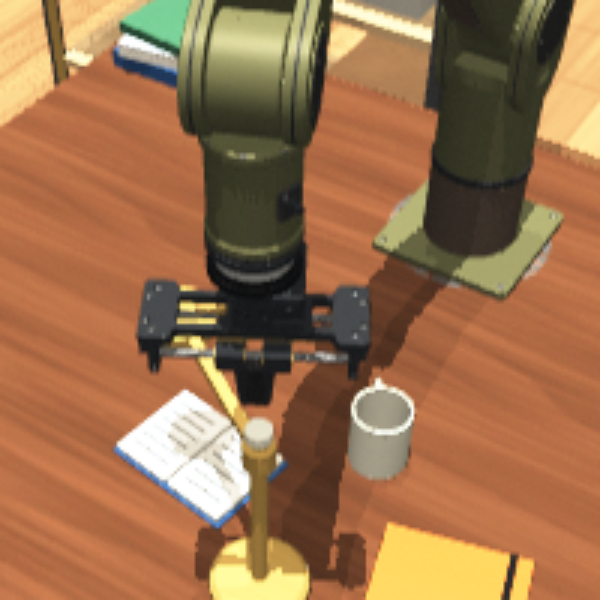

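The shut fingertips (about (257,390) in the crop) stand right over the button (260,432). I lower slowly.

Emit:
send_rows(
  rows="0 0 0.04 0; 0 0 0.08 0; 0 0 0.11 0; 0 0 0.13 0; 0 0 0.14 0; 0 0 0.15 0; 0 0 0.157 0; 0 0 0.163 0; 0 0 0.163 0; 0 0 0.163 0",
)

```text
clock: 8.1
tool_pos: [0.6621, 0.0721, 0.2639]
eef_rot: [0.966, 0.26, 0.0, 0.0]
contact_force: [-2.1, -1.2, 3.1]
opening: 0.002
finger_force: 1.5
```

Emit:
send_rows(
  rows="0 0 0.004 0; 0 0 0.008 0; 0 0 0.011 0; 0 0 0.014 0; 0 0 0.014 0; 0 0 0.014 0; 0 0 0.014 0",
)

```text
clock: 8.68
tool_pos: [0.6623, 0.0722, 0.2613]
eef_rot: [0.966, 0.26, 0.001, 0.0]
contact_force: [-4.3, -0.7, 14.2]
opening: 0.003
finger_force: 6.5
```

At 14 N and 0.2613 m the button is right down. I lift off.

Emit:
send_rows(
  rows="0 0 -0.01 0; 0 0 -0.03 0; 0 0 -0.07 0; 0 0 -0.13 0; 0 0 -0.2 0; 0 0 -0.3 0; 0 0 -0.35 0; 0 0 -0.35 0; 0 0 -0.35 0; 0 0 -0.35 0",
)

```text
clock: 9.52
tool_pos: [0.6615, 0.0721, 0.3626]
eef_rot: [0.966, 0.26, -0.001, -0.0]
contact_force: [-0.1, -0.2, 0.4]
opening: 0.008
finger_force: 0.0
```

Run:
```python
from h import *
head();plan([])
W=cloud("scene")[2];rr=np.hypot(W[...,0]-P0[0],W[...,1]-P0[1])
q=W[(rr<.03)&(W[...,2]>.25)&(W[...,2]<.28)];print('btn',q.mean(0).round(4),q[:,2].max())
q=cv2.imread('pics/last_scene.png');cv2.imwrite('pics/a5.png',cv2.resize(q[60:280,160:380],(600,600)))
```

```text
top 529 [ 0.5525 -0.0963  0.2411] circle [ 0.5526 -0.0957] 0.0408 phi 237.10191035709315
scene 241 [ 0.561  -0.0862  0.2378] circle [ 0.5554 -0.0939] 0.0395 phi 237.5932739999061
tcp [0.6614 0.072  0.3623] yaw -59.8 t 9.6167 F [-0.34 -0.38 -0.64]

btn [0.6642 0.0747 0.2635] 0.270747389473568
```

View pics/a5.png

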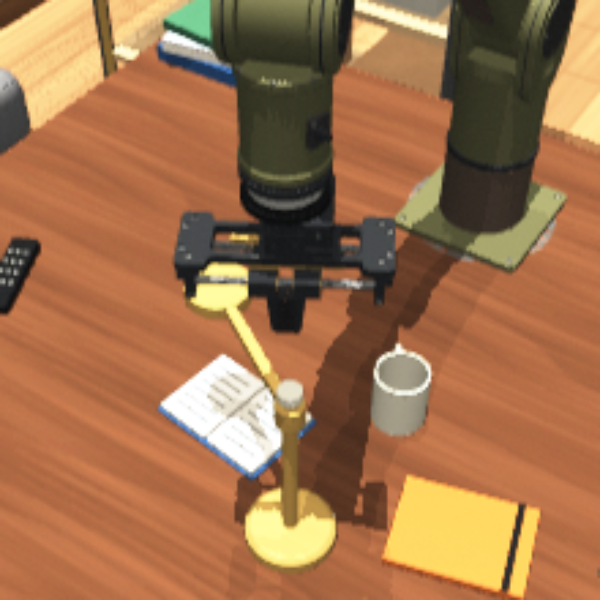

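The gripper is clear of everything, the button has sprung back up at (291,393), and the head is still over the book. Handing in.

```bash
python3 -c "
from h import *
print(finish_job())"
```

```text
the job is handed in; nothing more can be done
None
```

I handed the job in at about 10 s: the lamp head hangs about 11 mm from the middle of the open book, the button was pressed right down (14 N) and sprang back, and in the last pictures nothing else looked moved; no verdict came back.

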